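# Hold the bag sealer's guard in place for screwing

### The job

Switch the tea-packet sealer off by pushing the red isolator toggle all the way over to its green end, then lift the yellow guard by its orange fin and press it, upright, flush and centred, against the blue seat frame on the sealer's front. Keep a steady push of about 10 newtons, carrying the guard clear of the counter, so that I can screw it on: finish while still gripping it and pressing, do not let go. Leave the other things on the counter where they are.

Things in the scene. Friction and masses are not known exactly. Their poses are not given: they have to be found in the camera images.
- sealer: white bench-top bag sealer fixed to the counter, 200 deep (its x) x 260 wide (its y) x 145 mm high, with a sealing jaw on its rear half up to 225 mm high. Origin at the centre of its underside on the counter; z up; its front faces its own -x (roughly the robot's left side, world +y), so pushing the guard home means pushing along the sealer's +x. Position and yaw vary
- seat (a joint): how far the seat frame has been pushed into the sealer, m: 0 at rest (face 30 mm out of the sealer's front), at most 0.030. It is sprung along the sealer's x: about 0.8 N per mm (10 N at about 12.5 mm), and returns by itself
- seat_face (a point): centre of the outer face of the seat frame, a blue rubber rectangle 120 mm wide and 84 mm high with 14 mm wide bars, standing upright on the sealer's front, its centre 95 mm above the counter. The point moves with the frame; axes as the sealer's (x into the sealer, y across, z up)
- guard: loose yellow guard plate, 120 wide (its y) x 84 high (its z) x 8 mm thick, 0.17 to 0.35 kg, with a orange grip fin standing out of the middle of its back: 14 mm thick (y), the full 84 mm high, reaching from x = -8 to x = -63 mm. It starts standing upright on the counter on its lower edge. Origin at the lower edge of the flat pressed face, in the middle; x points out of the pressed face (away from the fin), z up
- guard_face (a point): centre of the guard's pressed face, 42 mm above its lower edge; axes as the guard's
- guard_grip (a point): good point to grip, inside the orange fin: 36 mm behind the pressed face, 58 mm above the lower edge, 26 mm below the fin's top; fingers close along y; axes as the guard's
- isolator_base: grey isolator block fixed to the counter, 70 (its x) x 50 (y) x 25 mm high, a red patch on its -x end (on) and a green patch on its +x end (off). Origin at the centre of its underside, z up; the toggle's hinge is 22 mm above the origin, along y. Position and yaw vary
- isolator (a joint): toggle angle, rad: at 0 it leans 0.6 rad from upright towards the block's -x (red, on), at 1.2 it leans 0.6 rad towards +x (green, off); it starts near 0 and stays where it is left (light friction, under 2 N at the ball)
- isolator_tip (a point): centre of the red 26 mm ball at the end of the toggle, 80 mm from the hinge on a 10 mm steel rod
- tin_silver: silver square tea tin 94 x 94 x 131 mm, bystander; origin under its centre
- tin_gold: brass-coloured tea tin of the same size, bystander; origin under its centre
- tea_carton: white tea carton 50 x 80 x 110 mm, bystander; origin under its centre
- screw_dish: small white dish, 70 mm across, 25 mm high, bystander; origin under its centre
- screwdriver: screwdriver with a red handle, about 200 mm long, lying on the counter, bystander; origin on the counter under its middle, x along it towards the tip
- gift_box: flat green box 110 x 80 x 40 mm, bystander; origin under its centre
Mind the look-alikes: they are no part of the job. Several things have the shape of the guard; the one meant has the colours described above.

How it is judged:
By the outcome, as a careful person would: the job done as asked, in the order asked, and still so for the second after the job is handed in, while the arm keeps its last pose, push and grip.
It also fails if it takes over 45 s, if anything falls off the work surface, if the arm or the gripper's body presses on something with over 40 N, if the wrist force passes 120 N, or if a joint passes its speed limit or range.

### The arm

A 6-joint arm with a two-finger parallel gripper is mounted at the origin on the work surface. World frame = base frame: x ahead of the robot, y to its left, z up, the work surface at z = 0. Lengths are in m, angles in rad, forces in N, time in s.
With the tool pointing down it reaches from about 0.375 to 0.975 m from the base axis. Payload 3.8 kg.
Tool frame: the origin (TCP) lies midway between the tips of the shut fingers; the grasp point (between the pads) lies 19 mm behind it; z points along the fingers, y is the direction in which the jaws open and shut (so a half turn about z gives the same grasp; the last joint's range is limited). The gripper opens to 85 mm and grips with 20 to 120 N. Pads are 22 mm wide; open, the fingers measure 114 mm over their backs; the gripper's body (76 mm by 85 mm) begins 54 mm behind the grasp point. The pads swing forward as they close: fully open they stand 13 mm farther back than shut.
Start: joints at [1.122, 0.264, 1.604, -0, 1.274, -0.037], TCP at [0.27, 0.619, 0.231] pointing down, gripper open.
Joint ranges: [-2.63, 2.63], [-0.94, 2.18], [0.31, 2.57], [-1.31, 4.45], [0, 2.66], [-2.55, 2.55]. Speed limits (rad/s): [2.57, 2.57, 3.14, 3.14, 3.14, 3.14].

### API

Orientations are given as a rotation vector (axis times angle).
In Python, from workcell import bot gives the robot as it stands. The module is installed in compiled form; this text tells all that it offers.
- The arm moves only by the tool play_rows, never from a script. Its argument "series" is a list of rows, each an object with "translation": the shift along the tool's x, y, z in m, a list of three; "spin": the turn about the tool's z in units of 5 degrees (1.0 is 5 degrees). In form: [{"translation": [dx, dy, dz], "spin": spin}, ...]. A call has 1 to 5 rows; each row shifts and turns the commanded pose from where the row before left it, along the tool's axes as they then stand; what a row does not reach is not made up. A row lasts 1/10 s, in which the tool goes at most 50 mm and 8.59 degrees, less where a joint would pass 70% of its speed; a pose out of reach is approached as far as the arm can. A call is refused whole if a number of a shift passes 0.05 or a number of a turn 1, either way. A call with a gripper value outside its range is refused whole. "jaw" is the gripper's target within -1 to 1 (fully open at 1, half-way at 0, shut at -1), set as the call begins (left out, the last holds). The fingers move at their own pace and stop on an object; "force" is the grip in N (left out, the last holds). Time passes only in rows, so rows that do not move let the fingers close. It gives the time, the measured TCP pose, the force and the opening at its end, in the units of the state.
- bot.read_state(): the state, without advancing time (a new reading comes with each control period).
- bot.read_camera(name): name is "scene" or "top"; returns the picture (420x560x3 uint8, blue, green, red); there is no depth.
- bot.get_calibration(name): a dict with "fov_y" (degrees; the focal length in pixels is half the picture's height over the tangent of half this angle, whatever the lens; pixels are square), "cx", "cy" (the principal point, pixels), "k1" (the pictures are not rectified: a ray, as slopes to the right and down, at radius r is drawn at 1 + k1 r^2 times it, then the intrinsics apply), "R" (3x3) and "t" (3): a world point X has camera coordinates R X + t. Camera axes: x right, y down, z forward; pixel columns grow to the right and rows downward; lengths in m; the calibration is good to about 2 mm. A picture is of the moment at which its call begins. get_calibration takes no time and is no camera call.
- bot.finish_job(): hands the job in, once; it reports no verdict.
The state is a dict: "time": time; "q": joint angles; "joint_vel": joint speeds; "joint_torque": joint torques, N m; "tool_pos": TCP position; "tcp_rot": TCP orientation; "wrist_force": force on the tool from outside, world axes, zero at the start; "torque": the same for the moment, N m; "width": opening from 0.0 (shut) to 1.0 (fully open).
Only numpy, scipy, OpenCV 4.12 (cv2) and the standard library are available. Lean on these libraries where they do the work, as an engineer would, in place of code of your own. Each camera call takes 0.05 s, during which the arm holds its last target. There are 200 camera calls.

## Working session

There is one attempt and no reset: what is moved stays moved. The work goes in short steps, Python scripts to look and compute and a tool call to move; the robot and the scene stay as the last step left them, time stands still between calls to the robot, and variables do not carry over. Pictures are saved under pics/ and viewed, about 8 in all and at most 12, crops included, and the job is handed in when it is done.

Besides the shell and the picture viewer there is one more tool, called after ">>>" as name(argument=value, ...) on one line, values as JSON. play_rows: Moves the arm, as the interface text tells. Its arguments: {"type":"object","properties":{"series":{"type":"array","items":{"type":"object","properties":{"translation":{"type":"array","items":{"type":"number"}},"spin":{"type":"number"}}}},"jaw":{"type":"number"},"force":{"type":"number"}},"required":["series"]}

```bash
mkdir -p pics; cat > h.py <<'E'
import numpy as np, cv2
from workcell import bot
from scipy.spatial.transform import Rotation as Ro
def cal(n):
    c=bot.get_calibration(n); f=210/np.tan(np.radians(c['fov_y'])/2)
    return c,np.array([[f,0,c['cx']],[0,f,c['cy']],[0,0,1]]),np.array([c['k1'],0,0,0,0.]),np.array(c['R']),np.array(c['t'])
def ray(n,uv):
    c,K,D,R,t=cal(n)
    p=cv2.undistortPoints(np.array([[uv]],float),K,D)[0,0]
    d=R.T@np.array([p[0],p[1],1]); return -R.T@t,d
def onz(n,uv,z):
    o,d=ray(n,uv); return o+d*(z-o[2])/d[2]
def two(a,b):
    (o1,d1),(o2,d2)=ray('scene',a),ray('top',b)
    s=np.linalg.lstsq(np.c_[d1,-d2],o2-o1,rcond=None)[0]
    p,q=o1+s[0]*d1,o2+s[1]*d2; return (p+q)/2,np.linalg.norm(p-q)
def proj(n,X):
    c,K,D,R,t=cal(n); return cv2.projectPoints(np.array(X,float).reshape(-1,1,3),cv2.Rodrigues(R)[0],t,K,D)[0][:,0]
E
python3 - <<'E'
from h import *
for n in('scene','top'):
    im=bot.read_camera(n); cv2.imwrite(f'pics/{n}0.png',im)
    c=cal(n); print(n,c[0]['fov_y'],c[0]['k1'],-c[3].T@c[4],c[3][2])
s=bot.read_state(); print(s)
R=Ro.from_rotvec(s['tcp_rot']).as_matrix(); print(R.round(3))
E
```

```text
scene 47.12176566941392 -0.04800368851622757 [1.02693163 0.9602598  1.16261165] [-0.33774625 -0.56788538 -0.75062219]
top 43.53793974998195 -0.2031164945584159 [0.25817349 0.166882   1.47412101] [ 0.20809587 -0.0153045  -0.97798869]
{'time': 0.1, 'q': array([ 1.12210555e+00,  2.64700616e-01,  1.60525011e+00, -1.36942688e-05,
        1.27372372e+00, -3.68923665e-02]), 'joint_vel': array([-0.00012326, -0.00195869, -0.00507419, -0.00182759,  0.0010426 ,
        0.0015103 ]), 'joint_torque': array([ 7.59827217e-04, -5.16705143e+01, -3.68592095e+01, -6.48131686e-05,
        6.35492761e-03, -4.27166765e-05]), 'tool_pos': array([0.26988262, 0.6179632 , 0.23006433]), 'tcp_rot': array([-0.64218438, -3.07475672,  0.00317862]), 'wrist_force': array([-0.98991289, -0.09348898,  0.14663374]), 'torque': array([ 0.00075605, -0.01449221,  0.04753717]), 'width': 0.9989637363688535}
[[-0.916  0.4   -0.001]
 [ 0.4    0.916 -0.002]
 [ 0.    -0.002 -1.   ]]
```

View pics/scene0.png

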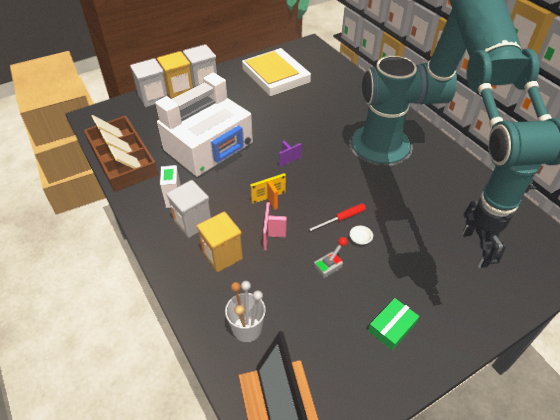

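View pics/top0.png

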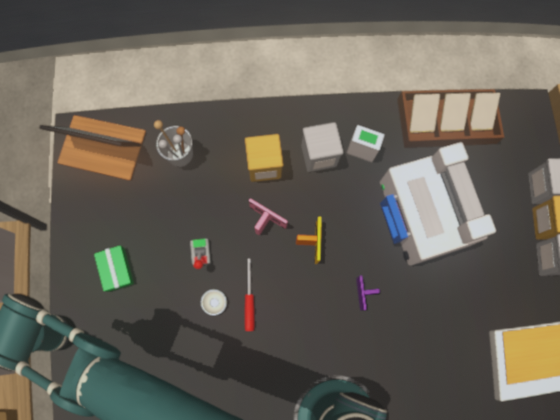

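The scene view shows the isolator at about (329,262) with its ball at (342,241), the yellow guard at (268,190) and the sealer with the blue seat at (228,144). In the top view these are at (200,250), ball (200,263), guard (319,240), and seat (395,220).

```bash
cat > m.py <<'E'
from h import *
def mask(im,lo,hi,roi):
    h=cv2.cvtColor(im,cv2.COLOR_BGR2HSV); m=cv2.inRange(h,np.array(lo),np.array(hi)); o=np.zeros_like(m)
    x0,y0,x1,y1=roi; o[y0:y1,x0:x1]=m[y0:y1,x0:x1]; return o
def rect(m):
    ys,xs=np.nonzero(m); p=np.c_[xs,ys].astype(np.float32); r=cv2.minAreaRect(p); return len(xs),p.mean(0),cv2.boxPoints(r)
E
python3 - <<'E'
from m import *
T=cv2.imread('pics/top0.png');S=cv2.imread('pics/scene0.png')
def show(nm,im,cam,lo,hi,roi,z):
    n,c,b=rect(mask(im,lo,hi,roi)); print(nm,n,c.round(1),b.round(0).tolist(),'z',z,onz(cam,c,z).round(3),[onz(cam,q,z)[:2].round(3).tolist() for q in b])
show('plate top',T,'top',(22,120,90),(35,255,255),(300,205,335,275),.084)
show('fin top',T,'top',(8,120,90),(20,255,255),(290,225,330,255),.084)
show('blue top',T,'top',(100,120,60),(125,255,255),(370,180,415,260),.137)
show('ball top',T,'top',(0,150,90),(6,255,255),(185,235,215,275),.088)
show('green top',T,'top',(45,120,60),(80,255,255),(185,235,215,275),.025)
show('ball sc',S,'scene',(0,150,90),(6,255,255),(320,225,350,250),.088)
show('green sc',S,'scene',(45,120,60),(80,255,255),(305,245,350,280),.025)
show('plate sc',S,'scene',(22,120,90),(35,255,255),(240,165,300,220),.042)
show('blue sc',S,'scene',(100,120,60),(125,255,255),(200,120,255,170),.095)
a=cv2.resize(T[130:300,180:500],None,fx=2.4,fy=2.4,interpolation=2)
cv2.imwrite('pics/c1.png',a)
b=np.hstack([cv2.resize(S[100:240,190:310],None,fx=3.2,fy=3.2),cv2.resize(S[210:290,280:380],None,fx=4,fy=5.6)])
cv2.imwrite('pics/c2.png',b);print(b.shape)
E
```

```text
plate top 208 [318.7 237.6] [[316.0, 260.0], [317.0, 216.0], [322.0, 216.0], [320.0, 260.0]] z 0.084 [0.488 0.02  0.084] [[0.428, 0.033], [0.547, 0.02], [0.546, 0.007], [0.427, 0.02]]
fin top 234 [306.6 239.4] [[296.0, 225.0], [316.0, 225.0], [316.0, 254.0], [296.0, 254.0]] z 0.084 [0.485 0.053 0.084] [[0.526, 0.079], [0.523, 0.025], [0.444, 0.031], [0.447, 0.084]]
blue top 654 [393.4 218.7] [[379.0, 199.0], [393.0, 194.0], [408.0, 237.0], [394.0, 242.0]] z 0.137 [ 0.516 -0.176  0.137] [[0.572, -0.142], [0.583, -0.182], [0.464, -0.209], [0.453, -0.169]]
ball top 95 [199.4 262.5] [[194.0, 257.0], [205.0, 257.0], [205.0, 268.0], [194.0, 268.0]] z 0.088 [0.44  0.343 0.088] [[0.456, 0.356], [0.454, 0.327], [0.425, 0.328], [0.426, 0.357]]
green top 74 [198.9 242.3] [[194.0, 239.0], [204.0, 239.0], [204.0, 246.0], [194.0, 246.0]] z 0.025 [0.505 0.349 0.025] [[0.516, 0.363], [0.514, 0.335], [0.494, 0.336], [0.496, 0.364]]
ball sc 62 [342.4 241. ] [[337.0, 241.0], [342.0, 236.0], [348.0, 241.0], [342.0, 246.0]] z 0.088 [0.437 0.343 0.088] [[0.45, 0.336], [0.425, 0.328], [0.423, 0.352], [0.448, 0.359]]
green sc 71 [321.7 265.4] [[316.0, 264.0], [320.0, 259.0], [328.0, 267.0], [324.0, 272.0]] z 0.025 [0.505 0.348 0.025] [[0.517, 0.333], [0.497, 0.327], [0.493, 0.362], [0.513, 0.368]]
plate sc 139 [269.6 180.5] [[250.0, 184.0], [284.0, 172.0], [290.0, 190.0], [255.0, 201.0]] z 0.042 [ 0.466 -0.01   0.042] [[0.53, -0.031], [0.404, -0.018], [0.431, 0.06], [0.552, 0.046]]
blue sc 429 [227.8 142.6] [[206.0, 144.0], [239.0, 124.0], [250.0, 142.0], [217.0, 162.0]] z 0.095 [ 0.521 -0.193  0.095] [[0.586, -0.226], [0.443, -0.26], [0.458, -0.156], [0.595, -0.127]]
(448, 784, 3)
```

View pics/c1.png

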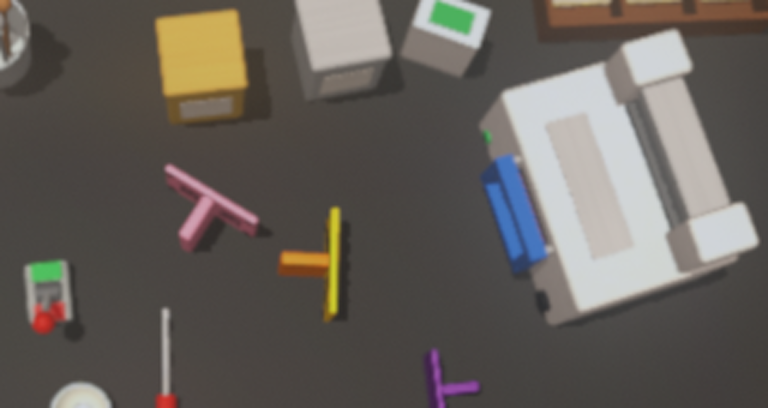

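View pics/c2.png

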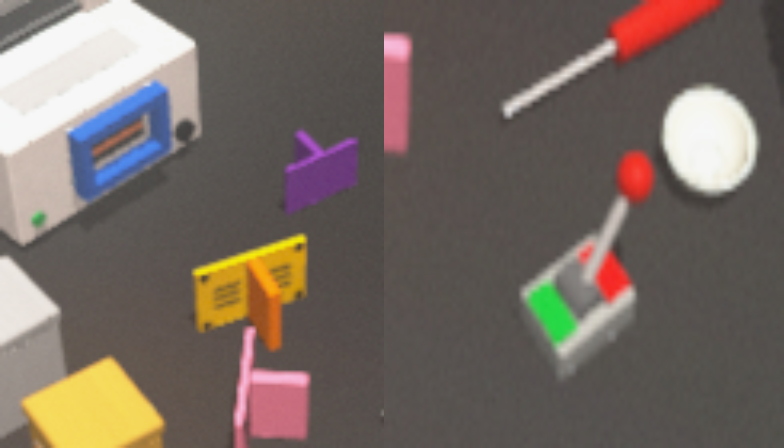

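The crops confirm the colours: the yellow plate's pressed face points at the sealer and its orange fin points away. The toggle leans to red. I'll shut the jaws, turn, and go behind the ball.

>>> play_rows(series=[{"translation": [0, 0, 0.01], "spin": -1}, {"translation": [0, 0, 0.02], "spin": -1}, {"translation": [0, 0, 0.02], "spin": -1}, {"translation": [0, 0, 0.01], "spin": -1}, {"translation": [0, 0, 0], "spin": -1}], jaw=-1)

```text
time: 0.6
tool_pos: [0.2692, 0.6165, 0.1676]
tcp_rot: [0.044, -3.139, 0.008]
wrist_force: [-0.4, -1.2, -0.3]
width: 0.14
```

>>> play_rows(series=[{"translation": [0, 0, 0], "spin": -0.7}, {"translation": [-0.02, -0.048, 0], "spin": 0}, {"translation": [-0.02, -0.048, 0], "spin": 0}, {"translation": [-0.02, -0.048, 0], "spin": 0}, {"translation": [-0.02, -0.048, 0], "spin": 0}])

```text
time: 1.1
tool_pos: [0.3628, 0.4393, 0.1706]
tcp_rot: [0.136, -3.138, 0.001]
wrist_force: [0.2, -0.3, 0.3]
width: -0.005
```

>>> play_rows(series=[{"translation": [-0.02, -0.048, 0], "spin": 0}, {"translation": [0, -0.048, 0], "spin": 0}, {"translation": [0, 0, 0], "spin": 0}, {"translation": [0, 0, 0], "spin": 0}])

```text
time: 1.5
tool_pos: [0.3898, 0.348, 0.171]
tcp_rot: [0.13, -3.138, -0.0]
wrist_force: [1.1, 0.4, 0.9]
width: 0.0
```

```bash
cat >> m.py <<'E'
def go(X,yaw):
    "remaining shift in tool axes (after the spin) to world X with tool-x yaw (deg)"
    s=bot.read_state(); R=Ro.from_rotvec(s['tcp_rot']).as_matrix(); y=np.degrees(np.arctan2(R[1,0],R[0,0]))
    sp=-((yaw-y+180)%360-180)/5
    Rn=R@Ro.from_euler('z',sp*5,degrees=True).as_matrix()
    print('t',s['time'],'pos',s['tool_pos'].round(4),'yaw',y.round(2),'tilt',R[2].round(3),'F',s['wrist_force'].round(1),'w',round(s['width'],3),'spin',round(sp,2),'shift',(Rn.T@(np.array(X)-s['tool_pos'])).round(4))
E
python3 - <<'E'
from m import *
go((.399,.339,.072),185)
T=bot.read_camera('top');S=bot.read_camera('scene')
a=np.hstack([cv2.resize(T[190:310,170:340],None,fx=2.3,fy=2.3),cv2.resize(S[200:290,280:390],None,fx=3.06,fy=3.06)[:276]])
cv2.imwrite('pics/d.png',a);cv2.imwrite('pics/top1.png',T);cv2.imwrite('pics/scene1.png',S)
E
```

```text
t 1.5 pos [0.3898 0.348  0.171 ] yaw -175.24 tilt [ 0.  0. -1.] F [1.1 0.4 0.9] w 0.0 spin -0.05 shift [-0.0084 -0.0098  0.099 ]Traceback (most recent call last):
  File "<stdin>", line 4, in <module>
    return _nx.concatenate(arrs, 1, dtype=dtype, casting=casting)
           ~~~~~~~~~~~~~~~^^^^^^^^^^^^^^^^^^^^^^^^^^^^^^^^^^^^^^^
ValueError: all the input array dimensions except for the concatenation axis must match exactly, but along dimension 0, the array at index 0 has size 276 and the array at index 1 has size 275
```

>>> play_rows(series=[{"translation": [0, -0.01, 0.05], "spin": 0}, {"translation": [0, 0, 0.049], "spin": 0}, {"translation": [0, 0, 0], "spin": 0}, {"translation": [-0.015, 0, 0], "spin": 0}, {"translation": [-0.015, 0, 0], "spin": 0}])

```text
time: 2.1
tool_pos: [0.4224, 0.344, 0.0757]
tcp_rot: [-0.137, 3.136, 0.003]
wrist_force: [-3.1, -0.4, 3.6]
width: -0.004
```

>>> play_rows(series=[{"translation": [-0.015, 0, 0], "spin": 0}, {"translation": [-0.015, 0, 0], "spin": 0}, {"translation": [-0.015, 0, 0], "spin": 0}, {"translation": [-0.015, 0, 0], "spin": 0}, {"translation": [-0.01, 0, 0], "spin": 0}])

```text
time: 2.6
tool_pos: [0.492, 0.3477, 0.0733]
tcp_rot: [-0.133, 3.138, 0.0]
wrist_force: [-2.0, -0.3, 0.3]
width: -0.004
```

>>> play_rows(series=[{"translation": [-0.005, 0, 0], "spin": 0}, {"translation": [0, 0, 0], "spin": 0}])

```text
time: 2.8
tool_pos: [0.4961, 0.3481, 0.073]
tcp_rot: [-0.134, 3.139, -0.0]
wrist_force: [0.1, 0.9, -0.2]
width: -0.007
```

>>> play_rows(series=[{"translation": [-0.004, 0, 0], "spin": 0}, {"translation": [-0.004, 0, 0], "spin": 0}])

```text
time: 3.0
tool_pos: [0.5026, 0.3488, 0.073]
tcp_rot: [0.135, -3.138, 0.001]
wrist_force: [-4.0, 0.2, 0.3]
width: -0.003
```

>>> play_rows(series=[{"translation": [-0.004, 0, 0], "spin": 0}, {"translation": [0, 0, 0], "spin": 0}])

```text
time: 3.2
tool_pos: [0.5029, 0.3487, 0.0726]
tcp_rot: [0.133, -3.13, 0.003]
wrist_force: [-11.9, -1.4, 7.6]
width: -0.001
```

The push stalled at x=0.503 with 12 N, as predicted for the end stop. I'll back off, rise, turn and look again.

>>> play_rows(series=[{"translation": [0.02, 0, 0], "spin": 0}, {"translation": [0.03, 0, 0], "spin": 0}, {"translation": [0, 0, -0.05], "spin": 0}, {"translation": [0, 0, -0.05], "spin": 0}, {"translation": [0, 0, 0], "spin": 1}])

```text
time: 3.7
tool_pos: [0.4617, 0.3483, 0.1821]
tcp_rot: [0.004, 3.129, 0.013]
wrist_force: [1.1, 0.5, 1.8]
width: 0.004
```

>>> play_rows(series=[{"translation": [0, 0, 0], "spin": 1}, {"translation": [0, 0, 0], "spin": 1}, {"translation": [0, 0, 0], "spin": 1}, {"translation": [0, 0, 0], "spin": 1}, {"translation": [0, 0, 0], "spin": 1}], jaw=0.4)

```text
time: 4.2
tool_pos: [0.4576, 0.3452, 0.1736]
tcp_rot: [0.687, 3.065, 0.001]
wrist_force: [-0.1, -0.3, 0.2]
width: 0.697
```

>>> play_rows(series=[{"translation": [0, 0, 0], "spin": 1}, {"translation": [0, 0, 0], "spin": 1}, {"translation": [0, 0, 0], "spin": 1}, {"translation": [0, 0, 0], "spin": 1}, {"translation": [0, 0, 0], "spin": 1}])

```text
time: 4.7
tool_pos: [0.4576, 0.3452, 0.1735]
tcp_rot: [1.334, 2.843, 0.001]
wrist_force: [0.7, 0.2, 0.9]
width: 0.697
```

>>> play_rows(series=[{"translation": [0, 0, 0], "spin": 1}, {"translation": [0, 0, 0], "spin": 1}, {"translation": [0, 0, 0], "spin": 1}, {"translation": [0, 0, 0], "spin": 1}, {"translation": [0, 0, 0], "spin": 1}])

```text
time: 5.2
tool_pos: [0.4576, 0.3452, 0.1735]
tcp_rot: [1.918, 2.487, 0.001]
wrist_force: [-0.6, -0.3, 0.6]
width: 0.701
```

>>> play_rows(series=[{"translation": [0, 0, 0], "spin": 1}, {"translation": [0, 0, 0], "spin": 1}, {"translation": [0, 0, 0], "spin": 1}, {"translation": [0, 0, 0], "spin": 1}, {"translation": [0, 0, 0], "spin": 0}])

```text
time: 5.7
tool_pos: [0.4576, 0.3451, 0.1735]
tcp_rot: [2.318, 2.12, 0.001]
wrist_force: [0.1, -0.4, -0.2]
width: 0.699
```

```bash
python3 - <<'E'
from m import *
go((.49,.052,.17),84)
T=bot.read_camera('top');S=bot.read_camera('scene')
cv2.imwrite('pics/top2.png',T);cv2.imwrite('pics/scene2.png',S)
n,c,b=rect(mask(T,(0,150,90),(6,255,255),(180,220,220,275))); print('ball',n,c,onz('top',c,.088))
n,c,b=rect(mask(S,(0,150,90),(6,255,255),(300,235,350,285))); print('ball sc',n,c,onz('scene',c,.088))
a=np.hstack([cv2.resize(T[190:310,180:440],None,fx=3,fy=3)])
b=np.hstack([cv2.resize(S[100:220,190:310],None,fx=2,fy=2),cv2.resize(S[210:290,280:380],None,fx=3,fy=3)])
a=np.vstack([a,np.zeros((240,780,3),np.uint8)]); a[360:600,:540]=b
cv2.imwrite('pics/d.png',a)
E
```

```text
t 5.7 pos [0.4576 0.3451 0.1735] yaw 84.91 tilt [ 0.     0.001 -1.   ] F [ 0.1 -0.4 -0.2] w 0.699 spin 0.18 shift [-0.2881  0.0629  0.0034]
ball 62 [200.33871 259.8387 ] [0.44717631 0.3395961  0.088     ]
ball sc 138 [326.07245 256.38406] [0.50676566 0.36337889 0.088     ]
```

View pics/d.png

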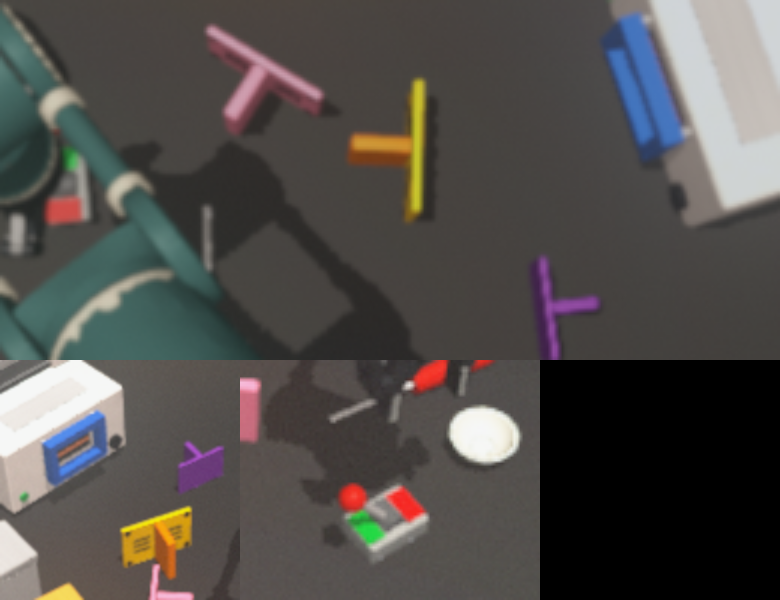

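The toggle now leans to green: the ball is at scene pixel (318,256), above the green patch. The guard stands undisturbed in the top view, at about (319,239). I'll take one enlarged view of the seat and guard for exact corners.

```bash
python3 - <<'E'
from m import *
print('ball exp px',proj('scene',[(.529,.351,.088)]), onz('scene',(317.7,255.7),.088))
T=cv2.imread('pics/top2.png');S=cv2.imread('pics/scene2.png')
f=lambda im,x,y,w,h,k:cv2.convertScaleAbs(cv2.resize(im[y:y+h,x:x+w],None,fx=k,fy=k,interpolation=cv2.INTER_CUBIC),alpha=1.5)
a=np.hstack([f(T,370,185,50,60,8),f(S,200,120,50,60,8)])
cv2.imwrite('pics/e.png',a)
P=lambda x,y:(180+x/3-.33,190+y/3-.33)
for p in [(419.5,80),(416.5,212),(350,142.5),(411,145)]: print(onz('top',P(*p),.084).round(4))
E
```

```text
ball exp px [[316.83482151 256.66746804]] [0.52511651 0.34952765 0.088     ]
[0.5458 0.0132 0.084 ]
[0.4265 0.0257 0.084 ]
[0.4928 0.0801 0.084 ]
[0.487  0.0257 0.084 ]
```

View pics/e.png

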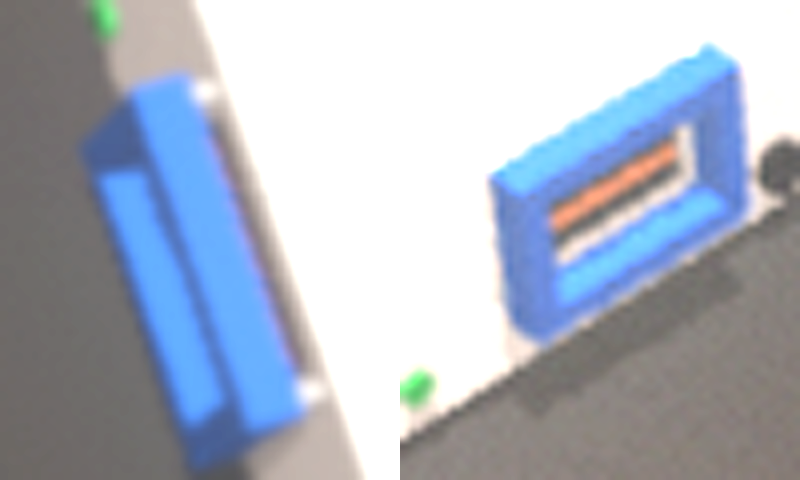

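```bash
python3 - <<'E'
from m import *
pt=lambda x,y:((x+.5)/8-.5+370,(y+.5)/8-.5+185)
ps=lambda x,y:((x-399.5)/8-.5+200,(y+.5)/8-.5+120)
# TL/TR as seen from the scene camera; +x world end = left in scene = top in top view
C={'TL':((518,197),(132,95),.137),'TR':((740,68),(245,435),.137),'BL':((545,343),(82,155),.053),'BR':((748,215),(195,470),.053)}
pos=[]
for k,(s,t,z) in C.items():
    a,b=onz('scene',ps(*s),z),onz('top',pt(*t),z); X,g=two(ps(*s),pt(*t))
    print(k,'scene',a.round(4),'top',b.round(4),'tri',X.round(4),round(g,4)); pos.append((a+b)/2)
p=np.array(pos); d1=p[0]-p[1];d2=p[2]-p[3]
print('mean',p.mean(0).round(4),'len',np.linalg.norm(d1),np.linalg.norm(d2),'ang',[np.degrees(np.arctan2(d[1],d[0])).round(2) for d in(d1,d2)])
for t in [(188,72),(302,408)]: print('back',onz('top',pt(*t),.137).round(4))
go((.4898,.0523,.17),84)
E
```

```text
TL scene [ 0.5823 -0.1637  0.137 ] top [ 0.5773 -0.1626  0.137 ] tri [ 0.5797 -0.1648  0.1341] 0.0043
TR scene [ 0.4662 -0.1891  0.137 ] top [ 0.4612 -0.1877  0.137 ] tri [ 0.4634 -0.1899  0.1344] 0.0046
BL scene [ 0.5777 -0.1654  0.053 ] top [ 0.5768 -0.163   0.053 ] tri [ 0.5775 -0.1635  0.054 ] 0.0021
BR scene [ 0.4654 -0.1926  0.053 ] top [ 0.4629 -0.1909  0.053 ] tri [ 0.4642 -0.1921  0.0523] 0.0029
mean [ 0.5212 -0.1769  0.095 ] len 0.11881128566037613 0.11640350558297954 ang [np.float64(12.27), np.float64(13.68)]
back [ 0.584  -0.1825  0.137 ]
back [ 0.4688 -0.2078  0.137 ]
t 5.8 pos [0.4575 0.3451 0.1734] yaw 85.04 tilt [ 0.  0. -1.] F [-0.3 -0.3 -0.4] w 0.7 spin 0.21 shift [-0.2878  0.0627  0.0034]
```

>>> play_rows(series=[{"translation": [0, 0, 0], "spin": 0.2}, {"translation": [-0.048, 0.0105, 0], "spin": 0}, {"translation": [-0.048, 0.0105, 0], "spin": 0}, {"translation": [-0.048, 0.0105, 0], "spin": 0}, {"translation": [-0.048, 0.0105, 0], "spin": 0}])

```text
time: 6.3
tool_pos: [0.4788, 0.1481, 0.1734]
tcp_rot: [2.334, 2.102, 0.001]
wrist_force: [1.1, 0.0, -0.0]
width: 0.695
```

>>> play_rows(series=[{"translation": [-0.048, 0.0105, 0], "spin": 0}, {"translation": [-0.048, 0.0105, 0], "spin": 0}, {"translation": [0, 0, 0], "spin": 0}, {"translation": [0, 0, 0], "spin": 0}])

```text
time: 6.7
tool_pos: [0.4896, 0.0509, 0.1734]
tcp_rot: [-2.34, -2.096, -0.001]
wrist_force: [-0.6, -0.3, 1.0]
width: 0.702
```

```bash
python3 - <<'E'
from m import *
go((.4898,.0523,.039),84)
E
```

```text
t 6.7 pos [0.4896 0.0509 0.1734] yaw 83.72 tilt [ 0.001  0.    -1.   ] F [-0.6 -0.3  1. ] w 0.702 spin -0.06 shift [ 0.0014 -0.      0.1344]
```

>>> play_rows(series=[{"translation": [0, 0, 0.045], "spin": 0}, {"translation": [0, 0, 0.04], "spin": 0}, {"translation": [0, 0, 0.03], "spin": 0}, {"translation": [0, 0, 0.019], "spin": 0}, {"translation": [0, 0, 0], "spin": 0}])

```text
time: 7.2
tool_pos: [0.4861, 0.0535, 0.036]
tcp_rot: [-2.33, -2.1, 0.008]
wrist_force: [-0.3, 0.7, -0.2]
width: 0.703
```

>>> play_rows(series=[{"translation": [0, 0, 0], "spin": 0}, {"translation": [0, 0, 0], "spin": 0}, {"translation": [0, 0, 0], "spin": 0}, {"translation": [0, 0, 0], "spin": 0}, {"translation": [0, 0, 0], "spin": 0}], jaw=-1, force=90)

```text
time: 7.7
tool_pos: [0.4914, 0.0523, 0.0412]
tcp_rot: [2.335, 2.098, 0.005]
wrist_force: [1.5, 2.6, 5.5]
width: 0.149
```

>>> play_rows(series=[{"translation": [0, 0, -0.015], "spin": 0}, {"translation": [0, 0, -0.02], "spin": 0}, {"translation": [0, 0, -0.018], "spin": 0}, {"translation": [0, 0, 0], "spin": 0}, {"translation": [0, 0, 0], "spin": 0}])

```text
time: 8.2
tool_pos: [0.4892, 0.0518, 0.092]
tcp_rot: [2.337, 2.1, 0.0]
wrist_force: [-0.3, -0.1, -3.8]
width: 0.151
```

>>> play_rows(series=[{"translation": [0, 0, 0], "spin": -0.75}, {"translation": [0, 0, 0], "spin": -0.75}, {"translation": [0, 0, 0], "spin": -0.75}, {"translation": [0, 0, 0], "spin": -0.75}, {"translation": [0, 0, 0], "spin": -0.75}])

```text
time: 8.7
tool_pos: [0.4878, 0.0518, 0.0903]
tcp_rot: [-1.958, -2.453, 0.004]
wrist_force: [0.7, 0.2, -3.1]
width: 0.156
```

```bash
python3 - <<'E'
from m import *
go((.5089,-.1223,.0942),102.7)
E
```

```text
t 8.7 pos [0.4878 0.0518 0.0903] yaw 102.8 tilt [ 0.001 -0.004 -1.   ] F [ 0.7  0.2 -3.1] w 0.156 spin 0.02 shift [-0.1745 -0.0177 -0.004 ]
```

>>> play_rows(series=[{"translation": [-0.034, -0.0035, 0], "spin": 0}, {"translation": [-0.04, -0.0035, 0], "spin": 0}, {"translation": [-0.04, -0.0035, 0], "spin": 0}, {"translation": [-0.035, -0.0035, 0], "spin": 0}, {"translation": [-0.02, -0.0035, 0], "spin": 0}])

```text
time: 9.2
tool_pos: [0.5084, -0.119, 0.0905]
tcp_rot: [-1.964, -2.45, 0.002]
wrist_force: [-0.2, 1.1, -2.7]
width: 0.15
```

>>> play_rows(series=[{"translation": [-0.005, 0, 0], "spin": 0}, {"translation": [0, 0, 0], "spin": 0}, {"translation": [0, 0, 0], "spin": 0}])

```text
time: 9.5
tool_pos: [0.5096, -0.1207, 0.0912]
tcp_rot: [-1.962, -2.451, 0.001]
wrist_force: [0.6, 0.2, -2.5]
width: 0.153
```

```bash
python3 - <<'E'
from m import *
go((.5089,-.1223,.0942),102.7)
T=bot.read_camera('top');S=bot.read_camera('scene')
cv2.imwrite('pics/top3.png',T);cv2.imwrite('pics/scene3.png',S)
f=lambda im,x,y,w,h,k:cv2.convertScaleAbs(cv2.resize(im[y:y+h,x:x+w],None,fx=k,fy=k,interpolation=cv2.INTER_CUBIC),alpha=1.4)
cv2.imwrite('pics/f.png',np.hstack([f(T,350,180,65,80,6),f(S,195,115,65,80,6)]))
E
```

```text
t 9.5 pos [ 0.5096 -0.1207  0.0912] yaw 102.66 tilt [ 0.002 -0.002 -1.   ] F [ 0.6  0.2 -2.5] w 0.153 spin -0.01 shift [-0.0014 -0.001  -0.003 ]
```

View pics/f.png

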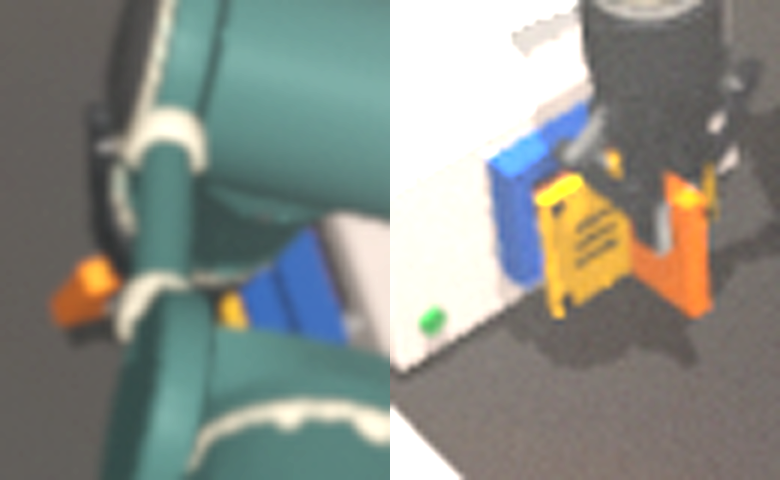

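```bash
python3 - <<'E'
from m import *
s=bot.read_state(); t=s['tool_pos']; a=np.radians(-77.3); x=np.array([np.cos(a),np.sin(a),0]); y=np.array([-x[1],x[0],0]); z=np.array([0,0,1.])
o=np.array([t[0],t[1],0.0525])+.036*x
for nm,q in {'backBL':(-.008,.06,0),'backTL':(-.008,.06,.084),'frontTL':(0,.06,.084),'frontBL':(0,.06,0),'finBot':(-.063,0.007,0),'finBot2':(-.063,-.007,0),'finTopL':(-.063,.007,.084),'finTopR':(-.063,-.007,.084),'backTR':(-.008,-.06,.084)}.items():
    p=proj('scene',o+q[0]*x+q[1]*y+q[2]*z)[0]; pt=proj('top',o+q[0]*x+q[1]*y+q[2]*z)[0]
    print(nm,((p-[195,115]+.5)*6+[390,0]).round(0),'top',((pt-[350,180]+.5)*6).round(0))
S=cv2.imread('pics/scene3.png')
f=cv2.convertScaleAbs(cv2.resize(S[135:175,210:255],None,fx=15,fy=15,interpolation=cv2.INTER_CUBIC),alpha=1.4)
cv2.imwrite('pics/g.png',f)
E
```

```text
backBL [559. 319.] top [123. 155.]
backTL [546. 204.] top [158. 111.]
frontTL [536. 197.] top [175. 106.]
frontBL [550. 311.] top [139. 150.]
finBot [696. 322.] top [ 47. 295.]
finBot2 [714. 310.] top [ 57. 324.]
finTopL [688. 208.] top [ 79. 259.]
finTopR [708. 196.] top [ 89. 289.]
backTR [713. 104.] top [245. 369.]
```

View pics/g.png

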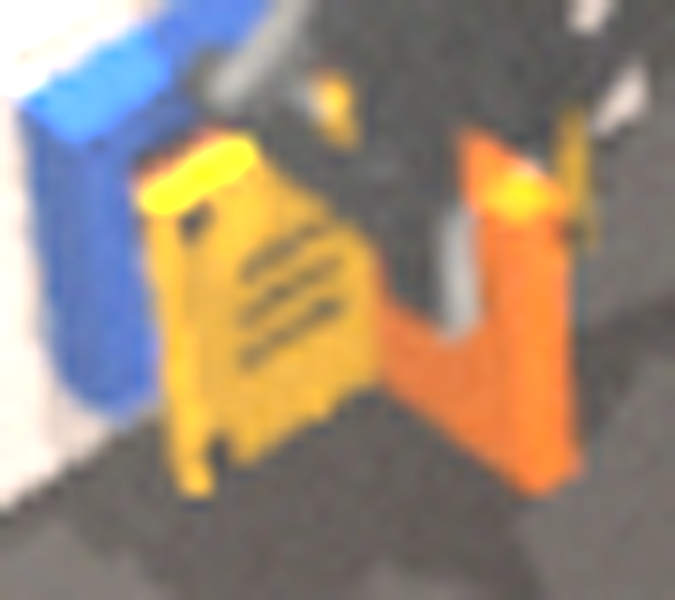

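The guard corners match the kinematic model: backBL is predicted at (559,319) and seen at (560,319), and finBot agrees within about 0.7 px. So it is upright, at the right height, and aligned within about 2 mm. Now the push.

>>> play_rows(series=[{"translation": [-0.006, 0, 0], "spin": 0}, {"translation": [-0.006, 0, 0], "spin": 0}, {"translation": [-0.004, 0, 0], "spin": 0}, {"translation": [0, 0, 0], "spin": 0}])

```text
time: 10.0
tool_pos: [0.5144, -0.1379, 0.0925]
tcp_rot: [1.963, 2.452, 0.0]
wrist_force: [0.2, -0.2, -2.9]
width: 0.149
```

>>> play_rows(series=[{"translation": [-0.004, 0, 0], "spin": 0}, {"translation": [-0.004, 0, 0], "spin": 0}, {"translation": [0, 0, 0], "spin": 0}, {"translation": [0, 0, 0], "spin": 0}])

```text
time: 10.4
tool_pos: [0.5155, -0.1447, 0.0922]
tcp_rot: [-1.963, -2.452, -0.0]
wrist_force: [-1.5, 4.7, -1.4]
width: 0.15
```

>>> play_rows(series=[{"translation": [-0.004, 0, 0], "spin": 0}, {"translation": [0, 0, 0], "spin": 0}, {"translation": [0, 0, 0], "spin": 0}])

```text
time: 10.7
tool_pos: [0.5162, -0.148, 0.0922]
tcp_rot: [-1.962, -2.452, -0.001]
wrist_force: [-1.0, 6.1, 0.3]
width: 0.154
```

```bash
python3 - <<'E'
from m import *
go((.5089,-.1223,.0915),102.7)
E
```

```text
t 10.7 pos [ 0.5162 -0.148   0.0922] yaw 102.67 tilt [ 0.002 -0.001 -1.   ] F [-1.   6.1  0.3] w 0.154 spin -0.01 shift [ 0.0267 -0.0015  0.0007]
```

>>> play_rows(series=[{"translation": [-0.003, 0, 0], "spin": 0}, {"translation": [-0.002, 0, 0], "spin": 0}, {"translation": [0, 0, 0], "spin": 0}, {"translation": [0, 0, 0], "spin": 0}, {"translation": [0, 0, 0], "spin": 0}])

```text
time: 11.2
tool_pos: [0.517, -0.1519, 0.0921]
tcp_rot: [-1.96, -2.451, -0.002]
wrist_force: [-2.1, 7.8, 1.2]
width: 0.147
```

```bash
python3 - <<'E'
from m import *
F=[];Tq=[]
for i in range(10):
    (T:=bot.read_camera('top')) if i%2 else (S:=bot.read_camera('scene')); s=bot.read_state(); F.append(s['wrist_force']);Tq.append(s['torque'])
F=np.mean(F,0);print('F',F.round(2),'push',F@[-.22,.975,0],'tq',np.mean(Tq,0).round(3))
go((.5089,-.1223,.0915),102.7)
t=s['tool_pos']; a=np.radians(-77.3); x=np.array([np.cos(a),np.sin(a),0]); y=np.array([-x[1],x[0],0]); z=np.array([0,0,1.])
o=np.array([t[0],t[1],0.0535])+.036*x
for nm,q in {'backBL':(-.008,.06,0),'backTL':(-.008,.06,.084),'frontTL':(0,.06,.084),'finBot':(-.063,0.007,0),'finBot2':(-.063,-.007,0)}.items():
    p=proj('scene',o+q[0]*x+q[1]*y+q[2]*z)[0]; print(nm,((p-[195,115]+.5)*10).round(0))
f=cv2.convertScaleAbs(cv2.resize(S[115:170,195:260],None,fx=10,fy=10,interpolation=cv2.INTER_CUBIC),alpha=1.4)
cv2.imwrite('pics/k.png',f)
E
```

```text
F [-2.67  9.21  1.36] push 9.569831201350057 tq [1.314 0.18  0.45 ]
t 11.7 pos [ 0.517  -0.1519  0.0921] yaw 102.69 tilt [ 0.003 -0.001 -1.   ] F [-3.3  8.7  1.1] w 0.153 spin -0.0 shift [ 0.0307 -0.0014  0.0007]
backBL [220. 481.]
backTL [196. 291.]
frontTL [181. 279.]
finBot [446. 487.]
finBot2 [477. 467.]
```

View pics/k.png

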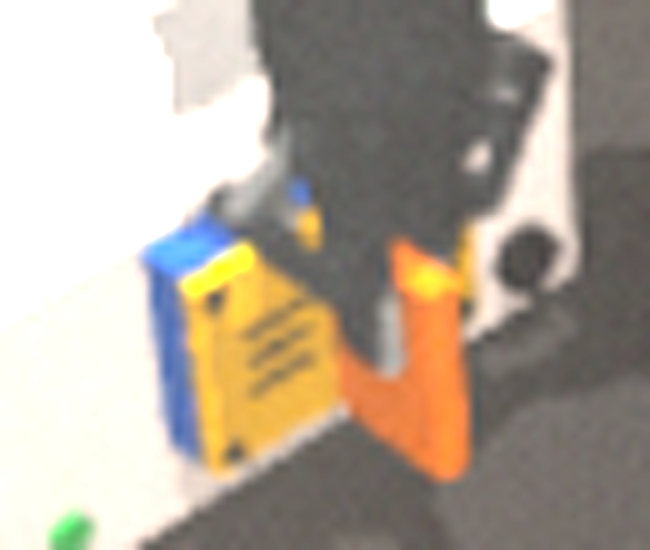

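The yellow plate sits flush on the blue frame, with its edges continuing the frame's at (150–185, 250–290) and (200,470) in the crop. The push is 9.6 N. I'll add a small trim, then check that it holds steady.

>>> play_rows(series=[{"translation": [-0.0005, 0, 0], "spin": 0}, {"translation": [0, 0, 0], "spin": 0}, {"translation": [0, 0, 0], "spin": 0}, {"translation": [0, 0, 0], "spin": 0}, {"translation": [0, 0, 0], "spin": 0}])

```text
time: 12.2
tool_pos: [0.5171, -0.1523, 0.0921]
tcp_rot: [-1.96, -2.451, -0.002]
wrist_force: [-2.6, 9.9, 1.8]
width: 0.152
```

```bash
python3 - <<'E'
from m import *
F=[]
for i in range(16):
    S=bot.read_camera('scene'); s=bot.read_state(); F.append(s['wrist_force'])
F=np.array(F);p=F@[-.22,.975,0];print('push halves',p[:8].mean(),p[8:].mean(),'F',F.mean(0).round(2))
go((.5089,-.1223,.0915),102.7)
n,c,b=rect(mask(S,(0,150,90),(6,255,255),(305,245,330,270))); print('ball sc',n,c,onz('scene',c,.088).round(3))
S0=cv2.imread('pics/scene0.png')
for nm,(x0,y0,x1,y1) in dict(silver=(168,182,210,236),gold=(196,212,242,268),pink=(262,203,286,248),carton=(158,165,180,204),dish=(350,225,375,246),driver=(308,204,336,232),gift=(368,298,420,345),purple=(276,140,303,166)).items():
    print(nm,cv2.absdiff(S,S0)[y0:y1,x0:x1].mean().round(1),end=' ')
E
```

```text
push halves 9.591467499035833 9.463008720821568 F [-2.58  9.19  1.66]
t 13.0 pos [ 0.5171 -0.1523  0.0921] yaw 102.69 tilt [ 0.003 -0.001 -1.   ] F [-2.4  9.2  1.7] w 0.152 spin -0.0 shift [ 0.0311 -0.0014  0.0007]
ball sc 65 [317.2     255.35385] [0.526 0.348 0.088]
silver 1.3 gold 1.5 pink 3.4 carton 1.2 dish 0.9 driver 1.9 gift 1.6 purple 4.2
```

```bash
python3 -c "
from workcell import bot
print(bot.finish_job())"
```

```text
the job is handed in; nothing more can be done
None
```

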